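# Tip the drainage stones into the planting bowl

## Robot

A 6-joint arm with a two-finger parallel gripper is mounted at the origin on the work surface. World frame = base frame: x ahead of the robot, y to its left, z up, the work surface at z = 0. Lengths are in m, angles in rad, forces in N, time in s.
With the tool pointing down it reaches from about 0.25 to 0.8 m from the base axis. Payload 3.9 kg.
Tool frame: the origin (TCP) lies midway between the tips of the shut fingers; the grasp point (between the pads) lies 19 mm behind it (robot.grip_depth is the distance from the TCP to the grasp point, in m); z points along the fingers, y is the line along which they close (so a half turn about z gives the same grasp; the last joint's range is limited). The gripper opens to 85 mm and grips with 20 to 120 N. Pads are 22 mm wide; open, the fingers measure 114 mm over their backs; the gripper's body (76 mm by 85 mm) begins 54 mm behind the grasp point. The pads swing forward as they close: fully open they stand 13 mm farther back than shut.
Start: joints at [-1.192, 0.26, -0.138, 1.173, 0, 1.571], TCP at [0.194, -0.488, 0.231] pointing down, gripper open.
Joint ranges: [-2.78, 2.78], [-0.83, 1.72], [-1.28, 1.37], [-1.9, 2.12], [-1.57, 1.48], [-3.14, 3.14]. Speed limits (rad/s): [2.57, 2.57, 3.14, 3.14, 3.14, 3.14].

## Interface

Orientations are given as a rotation vector (axis times angle).
In Python, from plant import robot gives the robot as it stands. Calls block until the motion is done:
- robot.move_pose(position, orientation): joint-space move of the TCP to a pose.
- robot.servo_line(position, feed=0.15, rotation=None): straight line of the TCP; rotation=None keeps the orientation; feed is the mean speed in m/s.
- robot.move_j(angles): joint-space move.
- robot.command_gripper(opening, grasp_force=None): finger opening in m; grasp_force is the grip in N (None keeps the last); returns when the fingers have stopped.
- robot.pause(seconds).
- robot.inverse_kinematics(position, orientation): joint angles nearest the present ones, or None.
- robot.read_state(): the state.
- robot.read_camera(name): name is "side" or "top"; returns the picture (480x640x3 uint8, red, green, blue); there is no depth.
- robot.camera_info(name): a dict with "intrinsics" (3x3 intrinsics, pixels), "cam_to_world" (4x4, takes a point from camera to world coordinates). Camera axes: x right, y up, looking along -z (the intrinsics and any distortion apply to the point x, -y, -z); pixel columns grow to the right and rows downward; lengths in m; the calibration is good to about 2 mm. A picture is of the moment at which its call begins. camera_info takes no time and is no camera call.
A pose or a line that the arm cannot do raises robot.PlanningError and nothing moves.
- robot.close_job(): hands the job in; it is judged then, once.
The state is a dict: "clock": time; "joints": joint angles; "qd": joint speeds; "effort": joint torques, N m; "ee_pos": TCP position; "tool_rot": TCP orientation; "contact_force": force on the tool from outside, world axes, zero at the start; "ft_torque": the same for the moment, N m; "gripper_width": finger opening in m; "finger_force": force on a finger pad.
Only numpy, scipy, OpenCV 4.12 (cv2) and the standard library are available. Lean on these libraries where they do the work, as an engineer would, in place of code of your own. Each camera call takes 0.05 s, during which the arm holds its last target. There are 200 camera calls.

## Task

The two drainage stones lying in the flat steel scoop belong in the bottom of the wide, low terracotta planting bowl. Pick the scoop up by its wooden handle, carry it level so that nothing spills, and tip both stones off it into the bowl from just above the rim, without handling the stones or pushing the bowl out of its place. Then set the empty scoop down again flat on the bench.

Things in the scene. Friction and masses are not known exactly. Their poses are not given: they have to be found in the camera images.
- scoop: Flat scoop, origin under the pan's middle; x from mouth to handle, z up. Steel pan 120 x 90 mm: floor 4 thick, side walls to z=26, back to z=34, mouth at x=-60 open, no lip. Wooden bar handle along x, x=70 to 180, 22 wide, 24 high, centre z=50: grip across it near x=95. Balances near x=40, 0.26 kg. Lies on the left, handle away from the robot within 20 degrees, both stones in it.
- stone0: Grey rounded pebble, 29 mm across, 16 mm high, flat top and bottom, about 22 g; origin in the middle of its underside. Starts in the scoop's pan. Stays put on a level pan, begins to slide at a tilt of 18 to 28 degrees; tilting the scoop 35 to 45 degrees, mouth down, clears it.
- stone1: A second pebble just like stone0, beside it in the pan.
- bowl: Wide low terracotta bowl, empty, loose, 0.7 kg: 160 mm across the rim, 60 mm high, mouth 148 mm inside, inner floor 7 mm above the bench and 105 mm across. Origin: centre of its underside. Stands in front or to the right, in one of two places; the narrower, taller terracotta pot in the other (110 mm across, 115 mm high) is not wanted.
Not all that is in view belongs to the job. Leave any turquoise look-alike of the stone0 alone.

How it is judged:
On the way, in this order (a step that is already met when the one before it is completed fails the run):
1. the scoop is lifted at least 40 mm, level within 15 degrees, with both stones in its pan (height (world z) of scoop above 0.04 m and angle between scoop's own z axis and vertical below 0.26 rad and distance between each of stone0, stone1 and scoop below 0.08 m), for 0.2 s.
2. both stones lie in the bowl (horizontal distance between each of stone0, stone1 and bowl below 0.07 m and height (world z) of each of stone0, stone1 below 0.055 m and linear speed of each of stone0, stone1 below 0.05 m/s and contact force between each of stone0, stone1 and scoop below 0.01 N), for 0.2 s.
At the end, for the whole second after the job is handed in: Both stones lie at rest in the bowl (within 70 mm of its axis and below its rim), the bowl stands upright within 30 mm of where it was, and the scoop lies at rest flat on the bench, right way up (within 6 degrees and 8 mm) (horizontal distance between each of stone0, stone1 and bowl below 0.07 m and height (world z) of each of stone0, stone1 below 0.055 m and angle between each of bowl, scoop's own z axis and vertical below 0.1 rad and distance of bowl from where it was at the start of the episode below 0.03 m and height (world z) of scoop below 0.008 m and linear speed of scoop below 0.02 m/s and linear speed of each of stone0, stone1 below 0.05 m/s); the robot touches nothing.
It fails at once if a stone is spilled: it is neither in the scoop nor over the bowl ((distance between stone0 and scoop above 0.095 m and horizontal distance between stone0 and bowl above 0.09 m) or (distance between stone1 and scoop above 0.095 m and horizontal distance between stone1 and bowl above 0.09 m)).
It fails at once if the loaded scoop is tilted over 17 degrees while its pan is still more than 180 mm from the bowl's axis (angle between scoop's own z axis and vertical above 0.3 rad and horizontal distance between scoop and bowl above 0.18 m and distance between any of stone0, stone1 and scoop below 0.08 m).
It fails at once if a stone is dropped from more than about 100 mm above the bowl's rim ((distance between stone0 and scoop above 0.085 m and height (world z) of stone0 above 0.16 m) or (distance between stone1 and scoop above 0.085 m and height (world z) of stone1 above 0.16 m)).
It fails at once if the fingers handle a stone (contact force between the fingers and stone0 above 0.5 N or contact force between the fingers and stone1 above 0.5 N).
It fails at once if the bowl is pushed more than 30 mm from its place or tipped (distance of bowl from where it was at the start of the episode above 0.03 m or angle between bowl's own z axis and vertical above 0.35 rad).
It also fails if it takes over 64 s, if anything falls off the work surface, if the arm or the gripper's body presses on something with over 40 N, if the wrist force passes 120 N, or if a joint passes its speed limit or range.

## Working session

There is one attempt and no reset: what is moved stays moved. The work goes in short steps, each a Python script; the robot and the scene stay as the last script left them, time stands still between calls to the robot, and variables do not carry over. Pictures are saved under pics/ and viewed, at most 10 in all, crops included, and the job is handed in when it is done.

```bash
mkdir -p pics; ls
python3 - <<'E'
from plant import robot
import cv2
for n in("top","side"):
    im=robot.read_camera(n); cv2.imwrite(f"pics/{n}0.png",im[:,:,::-1])
    i=robot.camera_info(n); print(n,i)
E
```

```text
pics
top {'intrinsics': array([[556.67690323,   0.        , 314.92661441],
       [  0.        , 556.67690323, 229.24328817],
       [  0.        ,   0.        ,   1.        ]]), 'cam_to_world': array([[ 0.02890942,  0.98953951, -0.14133577,  0.37810612],
       [-0.99952642,  0.03010896,  0.00635561,  0.0358138 ],
       [ 0.0105446 ,  0.1410851 ,  0.98994131,  1.19368005],
       [ 0.        ,  0.        ,  0.        ,  1.        ]])}
side {'intrinsics': array([[444.99915922,   0.        , 318.89652587],
       [  0.        , 444.99915922, 235.56933638],
       [  0.        ,   0.        ,   1.        ]]), 'cam_to_world': array([[-0.76448234,  0.32990735, -0.5538302 ,  0.1366062 ],
       [-0.64436959, -0.41616429,  0.64155679,  0.47124959],
       [-0.01883005,  0.84733017,  0.53073252,  0.41419395],
       [ 0.        ,  0.        ,  0.        ,  1.        ]])}
```

View pics/top0.png

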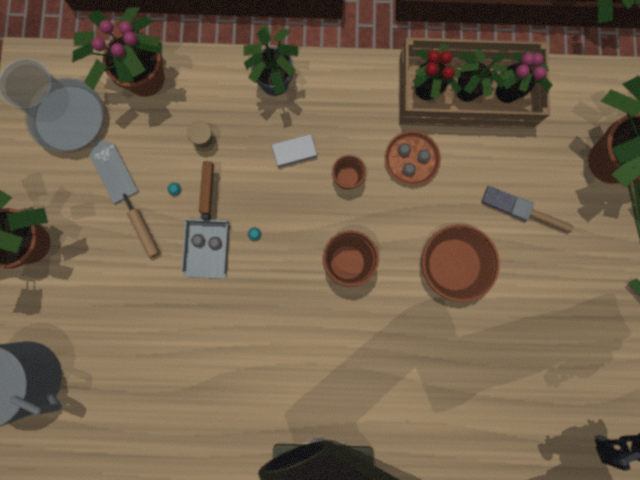

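View pics/side0.png

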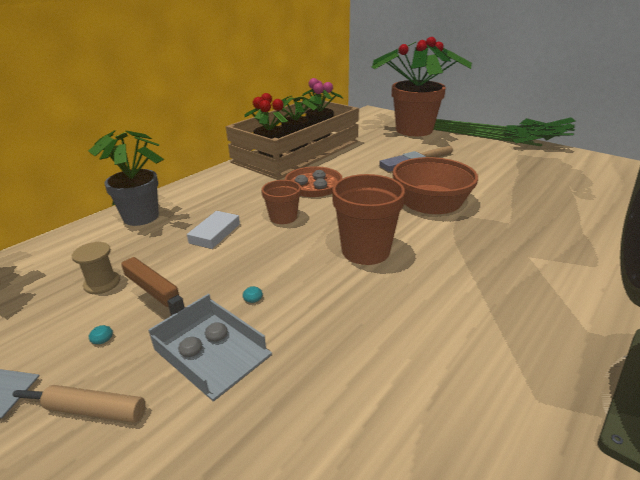

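The top view shows the scoop with its pan at about (206,249) and handle at (207,190), both stones in it. The bowl is at (460,263), and the unwanted pot at (350,258) lies on the way. The side view confirms this, with turquoise decoys beside the scoop.

```bash
cat > h.py <<'E'
import numpy as np, cv2
from plant import robot
from scipy.spatial.transform import Rotation as R
def ray(n,uv,z):
    i=robot.camera_info(n);K=i["intrinsics"];T=i["cam_to_world"]
    d=np.array([(uv[0]-K[0,2])/K[0,0],-(uv[1]-K[1,2])/K[1,1],-1.]);d=T[:3,:3]@d;c=T[:3,3]
    return c+d*(z-c[2])/d[2]
def mask(im,roi,lo,hi):
    h=cv2.cvtColor(im,cv2.COLOR_RGB2HSV);m=cv2.inRange(h,lo,hi);r=np.zeros_like(m)
    x0,y0,x1,y1=roi;r[y0:y1,x0:x1]=m[y0:y1,x0:x1]
    c=max(cv2.findContours(r,cv2.RETR_EXTERNAL,cv2.CHAIN_APPROX_NONE)[0],key=cv2.contourArea)
    return c
E
python3 - <<'E'
from h import *
im=robot.read_camera("top");h=cv2.cvtColor(im,cv2.COLOR_RGB2HSV)
for p in((207,190),(209,180),(225,190),(206,265),(460,263),(430,240),(490,240),(410,263)):print(p,h[p[1],p[0]])
c=mask(im,(190,150,225,225),(0,120,30),(13,255,255));print("handle",cv2.boundingRect(c),cv2.contourArea(c))
P=np.array([ray("top",q,0.06)[:2] for q in c[:,0]]);print(cv2.minAreaRect((P*1000).astype(np.float32)))
c=mask(im,(170,210,240,290),(85,15,30),(125,255,255))
P=np.array([ray("top",q,0.015)[:2] for q in c[:,0]]);print("pan",cv2.boundingRect(c),cv2.minAreaRect((P*1000).astype(np.float32)))
c=mask(im,(400,210,520,320),(0,120,30),(13,255,255))
P=np.array([ray("top",q,0.06)[:2] for q in c[:,0]]);print("bowl",cv2.boundingRect(c),cv2.fitEllipse((P*1000).astype(np.float32)))
s=im[130:310,140:300];cv2.imwrite("pics/s.png",cv2.resize(s,None,fx=3,fy=3)[:,:,::-1])
E
```

```text
(207, 190) [ 13 139 114]
(209, 180) [ 13 136 107]
(225, 190) [ 17  83 139]
(206, 265) [ 98  15 139]
(460, 263) [  9 144 119]
(430, 240) [  8 143 114]
(490, 240) [ 11 132 120]
(410, 263) [ 18  85 147]
handle (200, 162, 13, 51) 426.0
((621.8740234375, 256.6963195800781), (21.781667709350586, 106.40564727783203), 89.65762329101562)
pan (184, 246, 37, 31) ((462.0763854980469, 269.8017272949219), (69.48800659179688, 65.68156433105469), 27.543977737426758)
bowl (422, 225, 77, 77) ((480.32293701171875, -270.3046569824219), (155.92079162597656, 156.6715850830078), 28.930572509765625)
```

View pics/s.png

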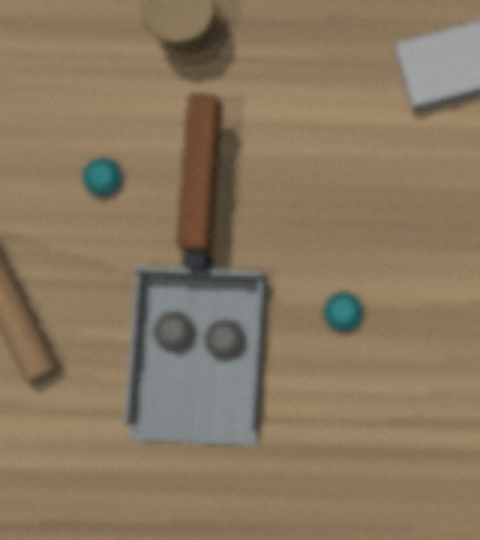

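Crop (3×): the handle's top runs from (204,96) to (193,248), with mouth-edge corners at (133,438) and (259,442). The spool lies beyond the handle's end, and the decoys are clear of the grip.

Run:
```python
from h import *
f=lambda u,v,z:ray("top",(140+(u+.5)/3-.5,130+(v+.5)/3-.5),z)[:2]
a=f(204,96,.062);b=f(193,246,.062);m=(f(133,438,.004)+f(259,442,.004))/2
print(a,b,np.linalg.norm(a-b),m)
for p,q in((b,a),(m,a)):print(np.degrees(np.arctan2(*(q-p)[::-1])))
im=robot.read_camera("top");c=mask(im,(190,150,225,216),(0,120,30),(15,255,255))
P=np.array([ray("top",q,0.06)[:2] for q in c[:,0]]);print(cv2.minAreaRect((P*1000).astype(np.float32)))
d=(a-m)/np.linalg.norm(a-m);g=m+d*.155;print(np.linalg.norm(a-m),"grip",g,"org",m+.06*d)
yaw=np.arctan2(d[1],d[0])
for s in(0,np.pi):
    T=R.from_euler('z',yaw+s)*R.from_euler('x',np.pi)
    print(s,robot.inverse_kinematics([*g,.031],T.as_rotvec()))
    # tip poses
    for th in(0,20,40,45):
      for psi in(-30,0,30):
        e=np.radians(psi)
        RS=R.from_euler('z',e)*R.from_euler('y',np.radians(th))
        mouth=np.array([.480,-.270,.085])+.03*np.array([np.cos(e),np.sin(e),0])
        tcp=mouth+RS.apply([.155,0,.031])
        print(th,psi,tcp.round(3),robot.inverse_kinematics(tcp,(RS*R.from_euler('z',s)*R.from_euler('x',np.pi)).as_rotvec()))
```

```text
[0.6751622  0.25625009] [0.56926456 0.25785132] 0.10590973763815845 [0.43963144 0.25914247]
-0.8662799798247703
-0.7035732295424845
((621.1221313476562, 256.4336853027344), (22.548664093017578, 108.11434173583984), 89.31201171875)
0.23554851562149606 grip [0.59461975 0.25723917] org [0.49962692 0.25840571]
0 [ 4.08299708e-01  6.01358130e-01 -1.33018286e-01  8.36419910e-01
  4.44089210e-16 -2.72101328e+00]
0 -30 [ 0.64  -0.363  0.116] [-0.51520804  0.68375861  0.26751572  1.15455343  0.         -3.13320192]
0 0 [ 0.665 -0.27   0.116] [-0.38568098  0.65073824  0.20365552  1.1237136   0.          2.75591168]
0 30 [ 0.64  -0.178  0.116] [-0.2704575   0.55835697  0.03063358  1.04307294  0.          2.34753638]
20 -30 [ 0.641 -0.363  0.061] [-5.16306620e-01  1.07007455e+00  8.76703492e-01  1.72648257e+00
  2.49404457e-03 -3.13474025e+00]
20 0 [ 0.666 -0.27   0.061] [-0.33490151  0.98889164  0.69594944  1.60894933 -0.11265198  2.82553204]
20 30 [ 0.641 -0.177  0.061] [-0.16432958  0.81019655  0.31344491  1.34815649 -0.21890574  2.48397473]
40 -30 [ 0.626 -0.354  0.009] None
40 0 [ 0.649 -0.
[... 664 characters left out ...]
  0.03063358  1.04307294  0.         -0.79405628]
20 -30 [ 0.641 -0.363  0.061] [-0.51630662  1.07007455  0.87670349  1.72648257  0.00249404  0.0068524 ]
20 0 [ 0.666 -0.27   0.061] [-0.33490151  0.98889164  0.69594944  1.60894933 -0.11265198 -0.31606061]
20 30 [ 0.641 -0.177  0.061] [-0.16432958  0.81019655  0.31344491  1.34815649 -0.21890574 -0.65761793]
40 -30 [ 0.626 -0.354  0.009] None
40 0 [ 0.649 -0.27   0.009] None
40 30 [ 0.626 -0.186  0.009] [-0.10243892  1.09944751  0.62810861  1.69661291 -0.38616003 -0.50583157]
45 -30 [ 0.62  -0.351 -0.003] None
45 0 [ 0.642 -0.27  -0.003] None
45 30 [ 0.62  -0.189 -0.003] [-0.09281168  1.17704954  0.71369507  1.79183834 -0.42112288 -0.46443758]
```

```bash
cat >> h.py <<'E'
YAW=np.radians(-.75); GRIP=np.array([.595,.2572]); ZG=.031
TOOL=R.from_euler('z',np.pi)*R.from_euler('x',np.pi)
B=np.array([.480,-.270])
def pose(mouth,psi,th):
    "TCP pose putting the scoop's mouth edge (x=-60,z=0) at mouth, heading psi, tilted mouth down by th (rad)"
    RS=R.from_euler('z',psi)*R.from_euler('y',-th)
    return np.asarray(mouth)+RS.apply([.155,0,ZG]),(RS*TOOL).as_rotvec()
E
python3 - <<'E'
from h import *
for psi in(-30,-15,0):
  e=np.radians(psi); m=[*(B+.03*np.array([np.cos(e),np.sin(e)])),.085]
  for th in(0,20,40,45):
    q=robot.inverse_kinematics(*pose(m,e,np.radians(th)));print(psi,th,None if q is None else np.round(q,2))
T=(R.from_euler('z',YAW)*TOOL).as_rotvec()
robot.command_gripper(.06,90)
robot.move_pose([*GRIP,.18],T); robot.servo_line([*GRIP,.09])
im=robot.read_camera("side");cv2.imwrite("pics/a.png",im[:,:,::-1]);s=robot.read_state();print(s["clock"],s["ee_pos"])
im=robot.read_camera("top");cv2.imwrite("pics/b.png",cv2.resize(im[130:310,140:300],None,fx=3,fy=3)[:,:,::-1])
E
```

```text
-30 0 [-0.52  0.68  0.27  1.15  0.    0.01]
-30 20 [-0.51  0.38 -0.21  0.63 -0.    0.01]
-30 40 [-0.51  0.15 -0.65  0.08 -0.01  0.01]
-30 45 [-0.51  0.11 -0.76 -0.08 -0.01  0.01]
-15 0 [-0.45  0.68  0.25  1.15  0.   -0.19]
-15 20 [-0.49  0.38 -0.21  0.64  0.08 -0.21]
-15 40 [-0.55  0.15 -0.64  0.11  0.19 -0.23]
-15 45 [-0.57  0.11 -0.74 -0.04  0.22 -0.22]
0 0 [-0.39  0.65  0.2   1.12  0.   -0.39]
0 20 [-0.47  0.37 -0.21  0.67  0.15 -0.44]
0 40 [-0.59  0.17 -0.6   0.19  0.37 -0.47]
0 45 [-0.63  0.14 -0.69  0.06  0.43 -0.48]
4.35 [0.59602811 0.2574811  0.09126574]
```

View pics/a.png

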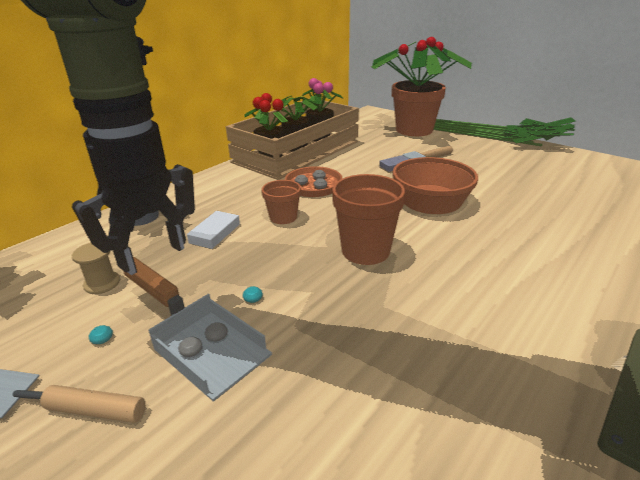

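The open fingers, at (125,262) and (178,242), stand above and on either side of the handle. I'll descend, grip and lift.

Run:
```python
from h import *
robot.servo_line([*GRIP,ZG],feed=.08)
robot.command_gripper(.0,100); robot.pause(.2)
s=robot.read_state();print(s["gripper_width"],s["finger_force"],s["contact_force"],s["ee_pos"])
robot.servo_line([*GRIP,ZG+.03],feed=.04); robot.servo_line([*GRIP,ZG+.13],feed=.08); robot.pause(.4)
s=robot.read_state();print(s["clock"],s["gripper_width"],s["contact_force"],s["ft_torque"])
im=robot.read_camera("side");cv2.imwrite("pics/c.png",im[:,:,::-1])
```

```text
0.020535544089320155 97.32133269309998 [-0.52381275  0.88050911  5.34069378] [0.59560146 0.25766278 0.03185802]
8.6167 0.020684540172420805 [-0.37093253 -0.94141679 -2.79100865] [-0.01647301 -0.16559607 -0.02562634]
```

View pics/c.png

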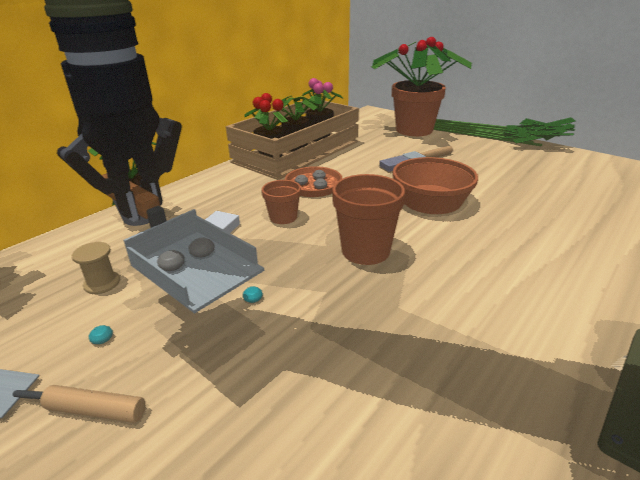

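Scoop is lifted with both stones still together in the pan at (171,260) and (202,246), and it looks roughly level. The mouth corners are at (195,308) and (262,267), so I'll check for droop and then carry.

Run:
```python
from h import *
T=(R.from_euler('z',YAW)*TOOL).as_rotvec()
for p in((195,308),(262,267)):
    a=ray("side",p,0.);b=ray("side",p,.3);t=(.440-a[0])/(b[0]-a[0]);print("mouth corner at x=.44:",a+t*(b-a),"expected z .13")
robot.servo_line([*GRIP,ZG+.165],feed=.08)
e=np.radians(-30);m=B+.035*np.array([np.cos(e),np.sin(e)])
p,r=pose([*m,.165],e,0)
robot.servo_line(p,feed=.13,rotation=r)
p,r=pose([*m,.095],e,0); robot.servo_line(p,feed=.08); robot.pause(.3)
s=robot.read_state();print(s["clock"],s["ee_pos"],p,s["gripper_width"])
S=robot.read_camera("side");U=robot.read_camera("top")
cv2.imwrite("pics/d.png",np.hstack([cv2.resize(U[120:360,370:620],(400,384)),cv2.resize(S[60:300,310:560],(400,384))])[:,:,::-1])
```

```text
mouth corner at x=.44: [0.44       0.30341469 0.13189501] expected z .13
mouth corner at x=.44: [0.44       0.21542068 0.13016489] expected z .13
15.5333 [ 0.64476903 -0.36512629  0.12647988] [ 0.64454483 -0.365       0.126     ] 0.020338168589029315
```

View pics/d.png

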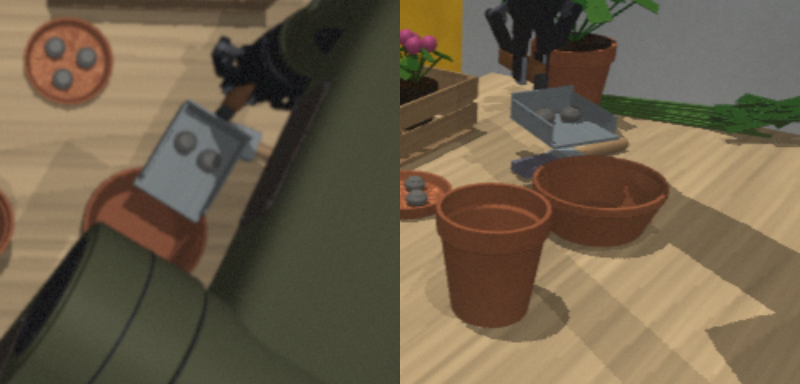

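No droop: the scoop is level with both stones in it, and its mouth is over the bowl (left image, around (165,200)). Now I'll tip about the mouth edge.

Run:
```python
from h import *
e=np.radians(-30);m=B+.035*np.array([np.cos(e),np.sin(e)])
for d in range(7,43,7):
    p,r=pose([*m,.095-.01*d/42],e,np.radians(d)); robot.servo_line(p,feed=.035,rotation=r)
robot.pause(.8)
s=robot.read_state();print(s["clock"],s["gripper_width"])
S=robot.read_camera("side");U=robot.read_camera("top")
cv2.imwrite("pics/e.png",np.hstack([cv2.resize(U[120:360,370:620],(400,384)),cv2.resize(S[60:300,310:560],(400,384))])[:,:,::-1])
```

```text
20.4167 0.020825309320321464
```

View pics/e.png

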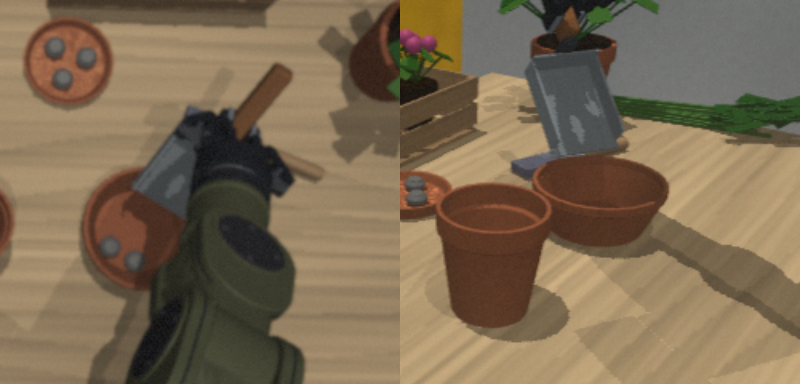

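The pan is empty and both stones lie in the bowl (left image, (110,246) and (134,261)). I'll go back the same way and set the scoop down at its old place.

Run:
```python
from h import *
e=np.radians(-30);m=B+.035*np.array([np.cos(e),np.sin(e)])
for d in range(35,-1,-7):
    p,r=pose([*m,.095],e,np.radians(d)); robot.servo_line(p,feed=.06,rotation=r)
p,r=pose([*m,.165],e,0); robot.servo_line(p,feed=.1)
T=(R.from_euler('z',YAW)*TOOL).as_rotvec()
robot.servo_line([*GRIP,ZG+.165],feed=.15,rotation=T)
robot.servo_line([*GRIP,ZG+.02],feed=.1); robot.pause(.3)
f0=robot.read_state()["contact_force"][2];z=ZG+.02
while z>ZG-.006:
    z-=.002; robot.servo_line([*GRIP,z],feed=.02); f=robot.read_state()["contact_force"][2]
    if f-f0>2: break
print("touch",z-ZG,f0,f)
robot.command_gripper(.05,20); robot.pause(.3)
robot.servo_line([*GRIP,.2],feed=.1); robot.move_j([-.1,.26,-.138,1.173,0,1.571]) 
robot.pause(.3);s=robot.read_state();print(s["clock"],s["gripper_width"],s["contact_force"])
S=robot.read_camera("side");U=robot.read_camera("top")
cv2.imwrite("pics/f.png",np.hstack([cv2.resize(U[100:400,130:530],(400,300)),cv2.resize(S,(400,300))])[:,:,::-1])
```

```text
touch -1.3877787807814457e-17 -2.892503647002312 3.5439901585879836
36.9 0.049842186973268185 [ 0.971217    0.20486339 -1.17120201]
```

View pics/f.png

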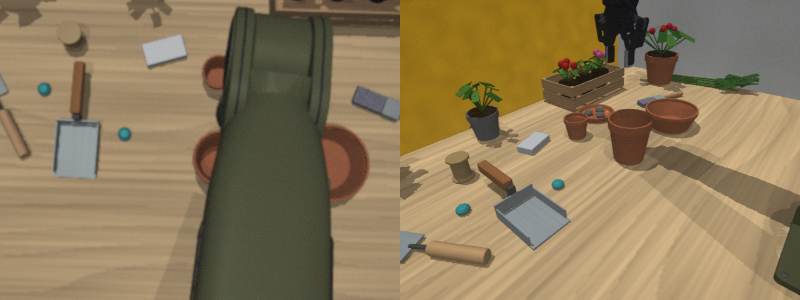

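The scoop lies flat and empty at its old place ((75,150) left, (533,215) right), the bowl is still standing where it was, and the arm is clear.

```bash
python3 -c "
from plant import robot
print(robot.close_job())"
```

```text
the job is handed in; nothing more can be done
None
```

I tipped both stones into the bowl, set the empty scoop back flat on the bench, and handed the job in at about 37 s; the hand-in returned no verdict.

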